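# Post a portable drive through the spring flap of the returns box

## Task

Someone has left a portable drive on the loading tray of the grey returns box: post it. With one finger push the box's spring flap down, keep it held open while you push the drive off the tray with the other finger, and let the flap close only once the drive has dropped to the bottom of the box. Push the drive along the tray, never pick it up or leave it lying on the shut flap, and do not disturb the other things on the desk.

Things in the scene. Friction and masses are not known exactly. Their poses are not given: they have to be found in the camera images.
- returns_box: Grey steel drop box fixed to the desk, 170 (x) by 260 (y) by 180 (z) mm. Origin: centre of its underside; z up, y = posting direction, tray to flap. Flat top at z = 180: loading tray at y = -128 to 0, then the opening, then a flush band from y = 114 to 130. Rims 10 high, 4 thick along both long sides, inner faces at x = +-62.5; no rim at the two ends. Hollow down to its floor at z = 10.
- drive: Portable drive, a flat dark metal slab with a lighter plate on top, 80 (x) by 48 (y) by 12 (z) mm, about 75 g. Origin: centre of its underside. It lies flat on the tray, its 80 mm side across the posting direction, turned by at most 9 degrees, its front side 2 to 40 mm short of the tray's edge.
- flap (a joint): Aluminium flap, 122 (x) by 110 (y) by 3 mm, flush with the tray when shut, hinged at its far side; the free edge next to the tray swings down into the box. Rad: 0 shut, grows as it goes down, stop at 1.3. A spring shuts it within a second when let go: 0.13 N m shut to 0.2 open, so 1.2 N at the free edge starts it, more nearer the hinge. The drive's weight does not open it.
- flap_edge (a point): Middle of the flap's free edge, upper face; moves with the flap. Four thin dark grip ribs lie next to it. Held down, the flap slopes from the hinge to below the tray's edge, and what is pushed over the edge slides back down it under the tray, into the box, given a wide enough gap.
- flap_hinge (a point): Middle of the hinge line, level with the tray: box frame (0, 112.5, 180) mm. Fixed to the box.
- tray_edge (a point): Middle of the tray's edge, where the opening begins: box frame (0, 0, 180) mm; axes as the box's. The opening is 126 wide (x) and 114 long (y), shut by the flap.
- stamp: Self-inking office stamp standing on the desk beside the tray end of the box, 62 by 40 by 81 mm high. Origin: centre of its underside. Leave alone.
- stapler: Black desk stapler on the desk on the side of the box away from the robot, 150 by 38 by about 58 mm high. Origin: centre of its underside. Leave alone.
- pen_cup: Dark metal pen cup with three pens, 76 mm across, 98 high (pens to about 145), on the desk on the side of the box away from the robot. Origin: centre of its underside. Leave alone.
Mind the look-alikes: they are no part of the job. There is more than one size of the drive; the job needs the smallest.

How it is judged:
On the way, in this order (a step that is already met when the one before it is completed fails the run):
1. a finger has pushed the flap down at least 0.15 rad while the drive still lies on the tray (value of joint flap above 0.15 rad and contact force between the fingers and flap above 0.3 N and y of drive in the frame of returns_box below -0.005 m and z of drive in the frame of returns_box above 0.176 m), for 0.1 s.
2. the drive is down in the box (origin less than 80 mm above the box's underside) while a finger still holds the flap down at least 0.15 rad (value of joint flap above 0.15 rad and contact force between the fingers and flap above 0.3 N and z of drive in the frame of returns_box below 0.08 m), for 0.1 s.
At the end, for the whole second after the job is handed in: The drive lies at rest inside the returns box (its origin within the walls and less than 80 mm above the box's underside), and the flap has closed (under 0.06 rad) (z of drive in the frame of returns_box below 0.08 m and x of drive in the frame of returns_box between -0.083 and 0.083 m and y of drive in the frame of returns_box between -0.128 and 0.128 m and linear speed of drive below 0.02 m/s and value of joint flap below 0.06 rad); the robot touches nothing.
It fails at once if the drive is lifted (its origin more than 15 mm above the tray) (z of drive in the frame of returns_box above 0.195 m).
It fails at once if the drive lies on the shut flap (over the opening by half or more, flap under 0.12 rad) (y of drive in the frame of returns_box above 0.008 m and z of drive in the frame of returns_box above 0.172 m and value of joint flap below 0.12 rad).
It fails at once if the stamp, stapler or pen cup is moved by more than 15 mm or tipped (distance of any of stamp, stapler, pen_cup from where it was at the start of the episode above 0.015 m or angle between any of stamp, stapler, pen_cup's own z axis and vertical above 0.3 rad).
It also fails if it takes over 42 s, if anything falls off the work surface, if the arm or the gripper's body presses on something with over 40 N, if the wrist force passes 120 N, or if a joint passes its speed limit or range.

## Robot

A 7-joint arm with a two-finger parallel gripper is mounted at the origin on the work surface. World frame = base frame: x ahead of the robot, y to its left, z up, the work surface at z = 0. Lengths are in m, angles in rad, forces in N, time in s.
With the tool pointing down it reaches from about 0.4 to 0.9 m from the base axis. Payload 5.6 kg.
Tool frame: the origin (TCP) lies midway between the tips of the shut fingers; the grasp point (between the pads) lies 19 mm behind it; z points along the fingers, y is the line along which they close (so a half turn about z gives the same grasp; the last joint's range is limited). The gripper opens to 92 mm and grips with 3 to 60 N. Pads are 20 mm wide; open, the fingers measure 128 mm over their backs; the gripper's body (75 mm by 189 mm) begins 69 mm behind the grasp point.
Start: joints at [-1.305, 0.468, -0.012, 1.603, 0.006, 1.071, -0.056], TCP at [0.198, 0.619, 0.215] pointing down, gripper open.
Joint ranges: [-2.53, 2.53], [-0.31, 2.02], [-1.57, 1.55], [0.28, 2.44], [-1.29, 4.43], [0.15, 1.84], [-2.92, 2.92]. Speed limits (rad/s): [2.57, 2.57, 3.14, 3.14, 3.14, 3.14, 3.14].

## Interface

Orientations are given as a unit quaternion [x, y, z, w].
In Python, from bench import bot, snapshot, camera_model, ticket gives the robot as it stands.
- The arm moves only by the shell command python3 -m jog 'ROWS' [FORCE]. ROWS is JSON, one flat list of numbers, 5 for each row, row after row: the gripper's target within -1 to 1 (fully open at 1, half-way at 0, shut at -1), then the shift along the tool's x, y, z in mm, then the turn about the tool's z in rad. A call has 1 to 20 rows; each row shifts and turns the commanded pose from where the row before left it, along the tool's axes as they then stand; what a row does not reach is not made up. A row lasts 1/8 s, in which the tool goes at most 62.5 mm and 10.7 degrees, less where a joint would pass 70% of its speed; a pose out of reach is approached as far as the arm can. A call is refused whole if a number of a shift passes 62.5 or a number of a turn 0.188, either way. A call with a gripper value outside its range is refused whole. The fingers move at their own pace and stop on an object; FORCE is the grip in N (left out, the last holds). Time passes only in rows, so rows that do not move let the fingers close. It gives the time, the measured TCP pose, the force, the opening and the grip force at its end, in the units of the state.
- bot.observe(): the state, without advancing time (a new reading comes with each control period).
- snapshot(name): name is "scene" or "side" or "wrist"; returns the picture (420x560x3 uint8, red, green, blue); there is no depth.
- camera_model(name): a dict with "camera_matrix" (3x3 intrinsics, pixels), "position" and "orientation" of the camera in the world. Camera axes: x right, y down, z forward; pixel columns grow to the right and rows downward; lengths in m; the calibration is good to about 2 mm. A picture is of the moment at which its call begins: read the wrist's pose just before it. camera_model takes no time and is no camera call; for the wrist camera it gives the pose at the moment of the call.
- ticket.finish_job(): hands the job in; it is judged then, once.
The state is a dict: "t": time; "joint_pos": joint angles; "joint_vel": joint speeds; "effort": joint torques, N m; "tool_pos": TCP position; "ee_rot": TCP orientation; "wrist_force": force on the tool from outside, world axes, zero at the start; "torque": the same for the moment, N m; "opening": opening from 0.0 (shut) to 1.0 (fully open); "gripper_force": force on a finger pad.
Only numpy, scipy, OpenCV 4.12 (cv2) and the standard library are available. Lean on these libraries where they do the work, as an engineer would, in place of code of your own. Each camera call takes 0.05 s, during which the arm holds its last target. There are 200 camera calls.

## Working session

There is one attempt and no reset: what is moved stays moved. The work goes in short steps, Python scripts to look and compute and a shell command to move; the robot and the scene stay as the last step left them, time stands still between calls to the robot, and variables do not carry over. Pictures are saved under pics/ and viewed, at most 10 in all, crops included, and the job is handed in when it is done.

```bash
mkdir -p pics; ls; python3 - <<'E'
from bench import bot,snapshot,camera_model
import cv2,numpy as np
o=bot.observe();print({k:np.round(v,3).tolist() for k,v in o.items()})
for n in("scene","side","wrist"):
    m=camera_model(n);print(n,{k:np.round(v,4).tolist() for k,v in m.items()})
    cv2.imwrite(f"pics/{n}0.png",snapshot(n)[:,:,::-1])
E
```

```text
pics
{'t': 0.0, 'joint_pos': [-1.305, 0.468, -0.012, 1.604, 0.006, 1.071, -0.056], 'joint_vel': [-0.001, -0.002, -0.0, -0.001, -0.002, 0.0, -0.001], 'effort': [-0.001, -52.057, -0.013, -24.375, -0.057, 0.017, 0.0], 'tool_pos': [0.197, 0.619, 0.214], 'ee_rot': [0.154, 0.988, -0.001, -0.0], 'wrist_force': [0.256, -0.082, 0.381], 'torque': [-0.052, -0.019, -0.022], 'gripper_force': 0.0, 'opening': 1.001}
scene {'camera_matrix': [[437.2587, 0.0, 277.9439], [0.0, 437.2587, 205.3177], [0.0, 0.0, 1.0]], 'position': [1.1115, 0.4692, 0.9488], 'orientation': [0.391, 0.8486, -0.3239, -0.1483]}
side {'camera_matrix': [[424.7256, 0.0, 276.2812], [0.0, 424.7256, 204.4138], [0.0, 0.0, 1.0]], 'position': [0.2926, -0.6537, 0.8778], 'orientation': [0.9118, -0.1717, 0.0641, -0.3676]}
wrist {'camera_matrix': [[325.468, 0.0, 285.5363], [0.0, 325.468, 210.308], [0.0, 0.0, 1.0]], 'position': [0.1279, 0.6416, 0.3843], 'orientation': [0.8008, 0.5848, 0.0756, 0.1047]}
```

View pics/scene0.png

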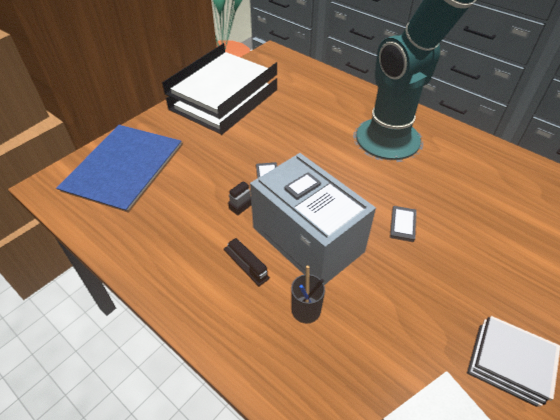

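View pics/side0.png

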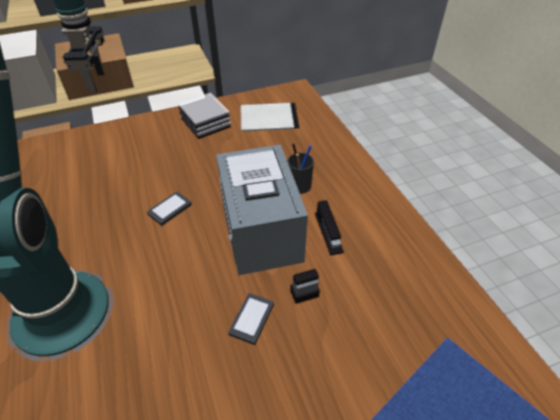

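Candidates for the drive are the slab on the tray (scene 302,185; side 262,188) and two on the desk: scene 403,222 (side 170,208) and scene 266,172 (side 252,317). I choose the one lying on the tray. Next is a close crop, plus corner measurements.

```bash
cat > h.py <<'E'
import numpy as np,cv2
from scipy.spatial.transform import Rotation as R
from bench import camera_model
def ray(n,px,z,m=None):
    m=m or camera_model(n)
    d=R.from_quat(m["orientation"]).apply(np.linalg.solve(m["camera_matrix"],[px[0],px[1],1]))
    p=np.array(m["position"]);return p+d*(z-p[2])/d[2]
def proj(n,P,m=None):
    m=m or camera_model(n)
    c=R.from_quat(m["orientation"]).inv().apply(np.array(P)-m["position"])
    return (np.array(m["camera_matrix"])@(c/c[2]))[:2]
E
python3 - <<'E'
from h import *
out=[]
for n,x0,y0,w in(("scene",245,150,140),("side",205,140,110)):
    im=cv2.imread(f"pics/{n}0.png")
    out.append(cv2.resize(im[y0:y0+w,x0:x0+w],(400,400),interpolation=cv2.INTER_CUBIC))
    g=cv2.cvtColor(im,cv2.COLOR_BGR2HSV)
    k=((g[:,:,2]>165)&(g[:,:,1]<60)).astype(np.uint8)
    for c in cv2.findContours(k,cv2.RETR_EXTERNAL,2)[0]:
        x,y=c.mean((0,1))
        if cv2.contourArea(c)>40 and x0<x<x0+w and y0<y<y0+w:
            hull=cv2.approxPolyDP(cv2.convexHull(c),3,True)[:,0]
            b=cv2.boxPoints(cv2.minAreaRect(c))
            for z in (.18,.192):print(n,z,cv2.contourArea(c),[(p.tolist(),np.round(ray(n,p,z)[:2],3).tolist()) for p in hull])
cv2.imwrite("pics/c.png",np.hstack(out))
E
```

```text
scene 0.18 5564.0 [([260, 165], [0.516, -0.103]), ([300, 153], [0.413, -0.054]), ([375, 207], [0.447, 0.199]), ([324, 245], [0.614, 0.174]), ([251, 183], [0.578, -0.076])]
scene 0.192 5564.0 [([260, 165], [0.525, -0.094]), ([300, 153], [0.424, -0.046]), ([375, 207], [0.458, 0.203]), ([324, 245], [0.622, 0.179]), ([251, 183], [0.586, -0.068])]
side 0.18 232.5 [([272, 183], [0.544, 0.043]), ([272, 191], [0.534, 0.018]), ([248, 193], [0.479, 0.032]), ([247, 185], [0.486, 0.059])]
side 0.192 232.5 [([272, 183], [0.539, 0.031]), ([272, 191], [0.53, 0.006]), ([248, 193], [0.476, 0.02]), ([247, 185], [0.483, 0.046])]
side 0.18 1414.5 [([273, 151], [0.589, 0.155]), ([281, 178], [0.57, 0.052]), ([232, 184], [0.454, 0.075]), ([228, 156], [0.475, 0.179])]
side 0.192 1414.5 [([273, 151], [0.584, 0.141]), ([281, 178], [0.565, 0.039]), ([232, 184], [0.451, 0.063]), ([228, 156], [0.471, 0.165])]
```

View pics/c.png

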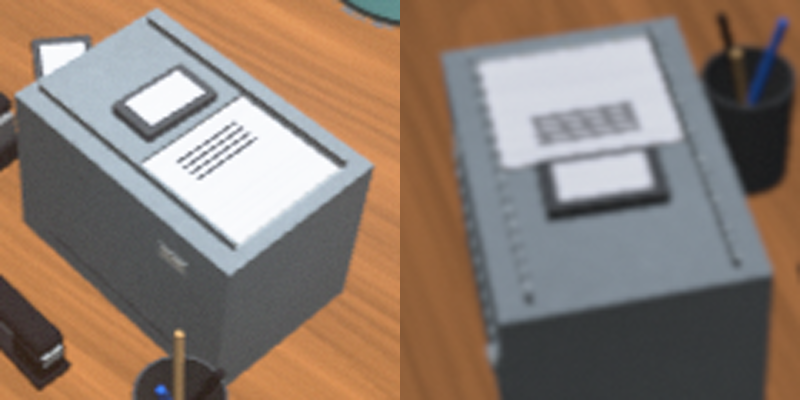

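Crop shows the light-plated dark slab on the tray just short of the white flap with its four ribs, which confirms the choice. Next I fit the box frame from the top corners and take the drive's corners from the dark outline.

```bash
python3 - <<'E'
from h import *
S=lambda p,x0,y0,s:(x0+p[0]*s,y0+p[1]*s)
sc=lambda *p:S(p,245-.5+.175,150-.325,.35); sd=lambda *p:S((p[0]-400,p[1]),205-.36,140-.36,.275)
top={"scene":[(sc(154,9),(-85,-130)) ,(sc(17,94),(85,-130)),(sc(235,273),(85,130)),(sc(373,165),(-85,130)),(sc(245,97),(-61,2.5)),(sc(141,160),(61,2.5))],
"side":[(sd(443,55),(-85,130)),(sd(675,18),(85,130)),(sd(771,273),(85,-130)),(sd(497,322),(-85,-130)),(sd(500,168),(-61,2.5)),(sd(684,140),(61,2.5))]}
# orientation: decide sign by residual
def fit(A,B):
    a,b=A.mean(0),B.mean(0);u,s,v=np.linalg.svd((A-a).T@(B-b));D=np.diag([1,np.linalg.det(v.T@u.T)]);r=v.T@D@u.T
    return r,b-r@a
res={}
for grp in(["scene"],["side"],["scene","side"]):
    for sg in(1,-1):
        A=np.array([(q[0]*sg,q[1]) for g in grp for _,q in top[g]])/1000;B=np.array([ray(g,p,.18)[:2] for g in grp for p,_ in top[g]])
        r,t=fit(A,B);e=np.linalg.norm(B-(A@r.T+t),axis=1)*1000
        if e.max()<40:print(grp,sg,"yaw",np.arctan2(r[1,0],r[0,0]),t,e.round(1))
np.savez("box.npz",r=r,t=t) if 0 else None
best=[fit(np.array([(q[0]*1,q[1]) for g in top for _,q in top[g]])/1000,np.array([ray(g,p,.18)[:2] for g in top for p,_ in top[g]]))][0]
r,t=best;np.savez("box.npz",r=r,t=t)
dr={"scene":[sc(112,105),sc(182,66),sc(216,97),sc(150,137)],"side":[sd(547,212),sd(540,165),sd(660,150),sd(669,199)]}
for g in dr:
    P=np.array([r.T@(ray(g,p,.190)[:2]-t) for p in dr[g]])*1000;print(g,P.round(1).tolist(),P.mean(0).round(1))
    im=cv2.imread(f"pics/{g}0.png");hsv=cv2.cvtColor(im,cv2.COLOR_BGR2HSV)
    k=((hsv[:,:,2]>165)&(hsv[:,:,1]<60)).astype(np.uint8)
    c0=np.array(proj(g,[*(t+r@(P.mean(0)/1000)),.192]))
    m=np.zeros_like(k);cv2.circle(m,tuple(int(v) for v in c0),12 if g=="scene" else 14,1,-1)
    d=(hsv[:,:,2]<85).astype(np.uint8)
    for nm,kk in(("plate",k),("dark",d)):
        for c in cv2.findContours(kk,cv2.RETR_EXTERNAL,1)[0]:
            if cv2.contourArea(c)>60 and np.linalg.norm(c.mean((0,1))-c0)<12:
                Q=np.array([r.T@(ray(g,p,.192)[:2]-t) for p in c[:,0]])*1000
                print(g,nm,cv2.minAreaRect(Q.astype(np.float32)))
E
```

```text
['scene'] 1 yaw -0.13205707958097201 [0.511621   0.06081059] [4.4 1.6 2.8 3.5 2.9 6.2]
['side'] 1 yaw -0.14326981641927658 [0.51333484 0.05701806] [3.2 0.8 2.4 2.2 1.5 1.3]
['scene', 'side'] 1 yaw -0.13767371874183928 [0.51247791 0.05891431] [4.3 3.6 5.3 2.  4.3 6.1 5.2 3.5 0.2 1.2 0.9 3.5]
scene [[37.4, -55.2], [-40.0, -49.8], [-35.2, -3.4], [38.6, -6.9]] [  0.2 -28.8]
side [[-39.8, -55.5], [-36.5, -12.3], [42.0, -17.0], [37.2, -62.4]] [  0.7 -36.8]
side plate ((-0.05310249328613281, -32.75591278076172), (34.51715850830078, 60.22804641723633), 87.79264068603516)
side dark ((-2.931894302368164, -48.06535339355469), (42.62286376953125, 81.97319793701172), 76.24620056152344)
```

Drive is at about (0, -33) mm in the box frame (box centre 0.5125, 0.059, yaw -0.138). I'll move above it, turn so the fingers lie along box x, and refine with the wrist camera.

```bash
python3 -m jog '[1,-34,-33.5,-8,0, 1,-34,-33.5,-8,0, 1,-34,-33.5,-8,0, 1,-34,-33.5,-8,0, 1,-34,-33.5,-8,0, 1,-34,-33.5,-8,0, 1,-34,-33.5,-8,0, 1,-34,-33.5,-8,0, 1,-34,-33.5,-8,0, 1,-34,-33.5,-8,0, 1,-34,-33.5,-8,0, 1,-34,-33.5,-8,0, 1,-34,-33.5,-8,0, 1,-34,-33.5,-8,0, 1,0,0,0,0]'; python3 -m jog '[1,0,0,0,0.175, 1,0,0,0,0.175, 1,0,0,0,0.175, 1,0,0,0,0.175, 1,0,0,0,0.175, 1,0,0,0,0.175, 1,0,0,0,0.175, 1,0,0,0,0.175, 1,0,0,0,0, 1,0,0,0,0]'
python3 - <<'E'
from h import *
from bench import bot,snapshot
import pickle
m=camera_model("wrist");im=snapshot("wrist")[:,:,::-1]
pickle.dump(m,open("w1.pkl","wb"));cv2.imwrite("pics/w1.png",im)
o=bot.observe();print(o["t"],o["joint_pos"],o["tool_pos"],R.from_quat(o["ee_rot"]).as_matrix().round(3).tolist(),m["position"])
E
```

```text
t: 2.02
tool_pos: [0.5096, 0.0239, 0.3271]
ee_rot: [0.157, 0.988, -0.0, 0.001]
wrist_force: [0.0, -0.9, -0.2]
opening: 0.998
gripper_force: 0.0
t: 3.28
tool_pos: [0.5082, 0.0284, 0.3264]
ee_rot: [0.753, 0.658, -0.0, -0.0]
wrist_force: [-0.5, 0.5, 0.8]
opening: 1.001
gripper_force: 0.0
3.325 [-0.61248427  0.11751399  0.54450093  1.8319172  -0.06512088  1.20994621
 -0.18308049] [0.5082843  0.02819586 0.32648266] [[0.135, 0.991, -0.0], [0.991, -0.135, 0.0], [0.0, -0.0, -1.0]] [0.51685484 0.10045528 0.4970258 ]
```

View pics/w1.png

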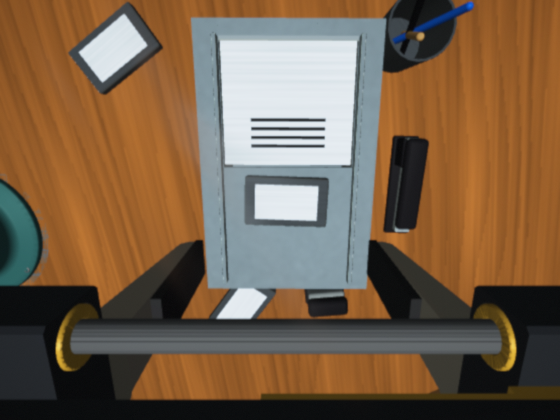

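Wrist view: box top corners at (193,18), (385,18), (367,288) and (207,288); flap (218..357, 37..166); drive at (246..328, 176..227). All are clear, so I measure them here.

```bash
python3 - <<'E'
from h import *
from bench import bot
import pickle
m=pickle.load(open("w1.pkl","rb"));im=cv2.imread("pics/w1.png");hsv=cv2.cvtColor(im,cv2.COLOR_BGR2HSV)
W=lambda c,z:np.array([ray("wrist",p,z,m)[:2] for p in c])
k=((hsv[:,:,2]>190)&(hsv[:,:,1]<40)).astype(np.uint8);d=(hsv[:,:,2]<90).astype(np.uint8);d[:170]=0;d[232:]=0;d[:,:238]=0;d[:,335:]=0
def rect(mask,near,z):
    for c in cv2.findContours(mask,cv2.RETR_EXTERNAL,1)[0]:
        if cv2.contourArea(c)>500 and np.linalg.norm(c.mean((0,1))-near)<40:
            (x,y),s,a=cv2.minAreaRect((W(c[:,0],z)*1000).astype(np.float32));print(cv2.boundingRect(c),(round(x,1),round(y,1)),np.round(s,1),round(a,2))
print("flap");rect(k,(287,100),.18);print("plate");rect(k,(287,203),.192);print("dark");rect(d,(287,203),.191)
C=W([(193,18),(385,18),(367.5,288.5),(206.5,288.5)],.18);print((C*1000).round(1).tolist(),C.mean(0),np.linalg.norm(np.diff(C,axis=0),axis=1))
y=C[0]+C[1]-C[2]-C[3];print("yaw",np.arctan2(-y[0],y[1]))
E
```

```text
flap
(220, 40, 137, 125) (520.8, 117.4) [109.4 121.6] 82.27
plate
(255, 184, 63, 37) (507.2, 28.3) [34.  59.8] 80.35
dark
(261, 177, 67, 49) (515.1, 27.8) [47.6 63. ] 82.28
[[448.7, 199.9], [614.5, 177.4], [581.0, -80.7], [409.3, -57.5]] [0.51339223 0.05976975] [0.16729117 0.26032191 0.17324428]
yaw -0.14034689607859147
```

```bash
python3 -m jog '[0.826,0,-0.9,20,0, 0.826,0,0,40,0, 0.826,0,0,40,0, 0.826,0,0,22,0, 0.826,0,0,0,0, 0.826,0,0,0,0]' 3
python3 - <<'E'
from h import *
from bench import snapshot,bot
cv2.imwrite("pics/w2.png",snapshot("wrist")[:,:,::-1])
o=bot.observe();r=np.array([[.9908,-.1356],[.1356,.9908]]);print(o["tool_pos"],o["opening"],r@((np.array(o["tool_pos"][:2])-[.5132,.0602])*1000),(R.from_quat(o["ee_rot"]).as_matrix()).round(4)[:2,1])
E
```

```text
t: 4.08
tool_pos: [0.5083, 0.0279, 0.2055]
ee_rot: [0.754, 0.657, 0.001, 0.0]
wrist_force: [0.1, -0.1, -0.0]
opening: 0.917
gripper_force: 0.0
[0.50846069 0.02799316 0.20577939] 0.9124922898056436 [ -0.32845799 -32.55318282] [ 0.9906 -0.1371]
```

View pics/w2.png

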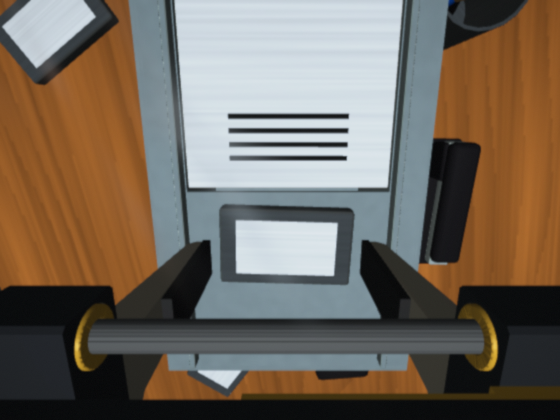

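```bash
python3 - <<'E'
from h import *
from bench import bot
o=bot.observe();M=R.from_quat(o["ee_rot"]).as_matrix();T=np.array(o["tool_pos"]);m=camera_model("wrist")
for s in(-1,1):
  for q in((.01,s*.042,0),(.01,s*.06,0),(-.01,s*.042,0)):print(q,proj("wrist",T+M@q,m).round(1))
r=np.array([[.9908,-.1356],[.1356,.9908]]);c=np.array([.5132,.0602])
f=lambda px,z:(r@(ray("wrist",px,z,m)[:2]-c)*1000).round(1)
for px in((219,206),(354,208),(351,284),(220,280)):print(px,f(px,.191))
for px in((188,189),(390,189)):print("flap",f(px,.18))
im=cv2.imread("pics/w2.png");g=cv2.cvtColor(im,cv2.COLOR_BGR2HSV)
k=((g[:,:,2]>190)&(g[:,:,1]<40)).astype(np.uint8)
for c2 in cv2.findContours(k,cv2.RETR_EXTERNAL,1)[0]:
    if cv2.contourArea(c2)>2000:
        print(cv2.boundingRect(c2));P=np.array([f(p,.192) for p in c2[:,0]],np.float32);print(cv2.minAreaRect(P))
E
```

```text
(0.01, -0.042, 0) [212.1 240.5]
(0.01, -0.06, 0) [179.8 240.5]
(-0.01, -0.042, 0) [214.2 273.5]
(0.01, 0.042, 0) [363.2 240.4]
(0.01, 0.06, 0) [395.6 240.4]
(-0.01, 0.042, 0) [361.1 273.4]
(219, 206) [-40.5  -6.4]
(354, 208) [38.8 -7.8]
(351, 284) [ 39.5 -57. ]
(220, 280) [-42.5 -54. ]
flap [-61.2   1.7]
flap [62.7  1.4]
(236, 221, 101, 55)
((-1.5561027526855469, -32.59959411621094), (33.88984680175781, 60.077178955078125), 88.2491455078125)
(175, 0, 227, 188)
((-0.02927398681640625, 52.54473876953125), (95.1613998413086, 114.02743530273438), 89.87296295166016)
(4, 0, 91, 67)
((-121.6767349243164, 90.69512176513672), (41.73067092895508, 23.562047958374023), 34.72900390625)
```

```bash
python3 -m jog '[0.826,0,0,6,0, 0.826,0,0,6,0, 0.826,0,0,0,0]'; python3 -m jog '[0.826,0,0,4,0, 0.826,0,0,4,0, 0.826,0,0,0,0]'
```

```text
t: 4.5
tool_pos: [0.5072, 0.0278, 0.1921]
ee_rot: [0.754, 0.657, -0.0, -0.0]
wrist_force: [0.7, 0.0, 0.1]
opening: 0.914
gripper_force: 0.0
t: 4.88
tool_pos: [0.5074, 0.0278, 0.1842]
ee_rot: [0.754, 0.657, -0.0, -0.0]
wrist_force: [1.0, -0.2, -0.6]
opening: 0.909
gripper_force: 0.0
```

```bash
python3 -m jog '[0.6,0,0,0,0, 0.6,0,0,0,0, 0.6,0,0,0,0, 0.6,0,0,0,0]' 4
```

```text
t: 5.38
tool_pos: [0.5076, 0.0279, 0.1846]
ee_rot: [0.754, 0.657, 0.0, 0.0]
wrist_force: [0.8, 0.1, -1.1]
opening: 0.87
gripper_force: 4.0
```

```bash
python3 -m jog '[0.6,5,0.7,0,0, 0.6,8,0.7,0,0, 0.6,8,0,0,0, 0.6,2.5,0,0,0, 0.6,0,0,0,0]'; python3 -m jog '[0.83,0,0,0,0, 0.83,0,0,0,0, 0.83,0,0,0,0]'
python3 - <<'E'
from h import *
from bench import snapshot,bot
cv2.imwrite("pics/w3.png",snapshot("wrist")[:,:,::-1])
m=camera_model("wrist");o=bot.observe();r=np.array([[.9908,-.1356],[.1356,.9908]]);c=np.array([.5132,.0602])
print(r@((np.array(o["tool_pos"][:2])-c)*1000),o["tool_pos"][2],o["opening"])
im=cv2.imread("pics/w3.png");g=cv2.cvtColor(im,cv2.COLOR_BGR2HSV)
k=((g[:,:,2]>190)&(g[:,:,1]<40)).astype(np.uint8)
for c2 in cv2.findContours(k,cv2.RETR_EXTERNAL,1)[0]:
    if cv2.contourArea(c2)>2000:
        P=np.array([(r@(ray("wrist",p,.192,m)[:2]-c)*1000) for p in c2[:,0]],np.float32);print(cv2.boundingRect(c2),cv2.minAreaRect(P))
E
```

```text
t: 6.0
tool_pos: [0.5122, 0.0512, 0.1845]
ee_rot: [0.754, 0.657, -0.0, 0.0]
wrist_force: [-0.3, -1.1, -1.0]
opening: 0.873
gripper_force: 4.0
t: 6.38
tool_pos: [0.5123, 0.0508, 0.1847]
ee_rot: [0.754, 0.657, 0.0, 0.0]
wrist_force: [-0.3, 0.1, -0.1]
opening: 0.915
gripper_force: 0.0
[ 0.33099581 -9.44764466] 0.18466330350231686 0.9168950017263334
(230, 232, 113, 60) ((-1.0790081024169922, -8.935859680175781), (33.607765197753906, 59.84383773803711), 88.42949676513672)
(162, 19, 250, 215) ((-0.1538848876953125, 58.13652420043945), (101.27860260009766, 112.83611297607422), 89.8354263305664)
(0, 0, 85, 89) ((-114.03953552246094, 99.63461303710938), (38.97508239746094, 21.9254150390625), 35.03200149536133)
```

View pics/w3.png

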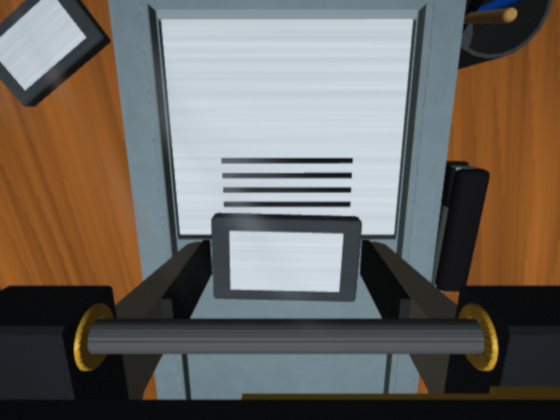

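```bash
python3 -m jog '[0.83,0,0,0,0.03, 0.83,11,0,0,0, 0.83,11.5,0,0,0, 0.83,0,0,0,0]'; python3 -m jog '[0.83,0,0,5,0, 0.83,0,0,5,0, 0.83,0,0,0,0]'
```

```text
t: 6.92
tool_pos: [0.5161, 0.0748, 0.1845]
ee_rot: [0.763, 0.646, 0.0, -0.0]
wrist_force: [-0.5, 0.8, -0.6]
opening: 0.913
gripper_force: 0.0
t: 7.3
tool_pos: [0.5159, 0.073, 0.1743]
ee_rot: [0.764, 0.645, -0.0, -0.0]
wrist_force: [0.3, 2.0, 1.7]
opening: 0.915
gripper_force: 0.8
```

```bash
python3 -m jog '[0.83,0,0,5,0, 0.83,0,0,5,0, 0.83,0,0,5,0, 0.83,0,0,0,0]'
python3 - <<'E'
from h import *
from bench import snapshot,bot
a=snapshot("wrist")[:,:,::-1];b=snapshot("side")[130:240,195:342,::-1]
cv2.imwrite("pics/w4.png",np.hstack([cv2.resize(a[150:400,150:420],(400,370)),cv2.resize(b,(400,370),interpolation=2)]))
o=bot.observe();r=np.array([[.9908,-.1356],[.1356,.9908]]);print(r@((np.array(o["tool_pos"][:2])-[.5132,.0602])*1000),o["wrist_force"])
E
```

```text
t: 7.8
tool_pos: [0.5158, 0.0729, 0.1592]
ee_rot: [0.764, 0.645, -0.0, 0.0]
wrist_force: [-0.3, -0.2, 1.7]
opening: 0.913
gripper_force: 0.8
[ 0.87472705 12.85654165] [0.62194344 0.14158655 1.53824901]
```

View pics/w4.png

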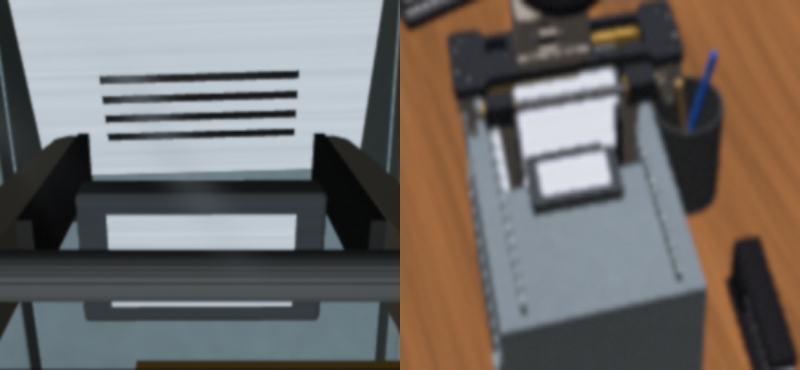

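```bash
python3 -m jog '[0.6,0,0,0,0, 0.6,0,0,0,0, 0.6,0,0,0,0, 0.6,5,0,0,0, 0.6,7,0,0,0, 0.6,7,0,0,0, 0.6,7,0,0,0, 0.6,7,0,0,0, 0.6,6,0,0,0, 0.6,0,0,0,0]' 6
python3 - <<'E'
from h import *
from bench import snapshot,bot
a=snapshot("wrist")[:,:,::-1];b=snapshot("side")[130:240,195:342,::-1]
cv2.imwrite("pics/w5.png",np.hstack([cv2.resize(a[150:400,150:420],(400,370)),cv2.resize(b,(400,370),interpolation=2)]))
o=bot.observe();r=np.array([[.9908,-.1356],[.1356,.9908]]);print(r@((np.array(o["tool_pos"][:2])-[.5132,.0602])*1000),o["wrist_force"])
E
```

```text
t: 9.15
tool_pos: [0.5226, 0.1123, 0.1596]
ee_rot: [0.764, 0.645, 0.0, -0.0]
wrist_force: [-1.2, -1.0, 1.3]
opening: 0.868
gripper_force: 7.4
[ 2.30161605 52.75728702] [-0.50152733 -1.23789392  1.7488689 ]
```

View pics/w5.png

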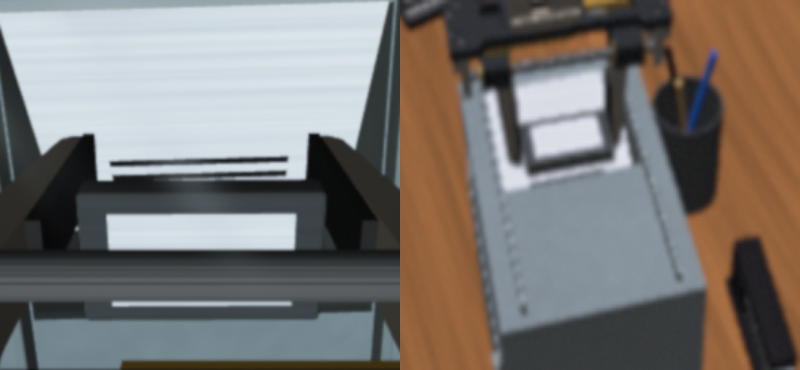

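```bash
python3 -m jog '[0.6,0,-1,0,0, 0.6,0,-0.8,0,0, 0.83,0,0,0,0, 0.83,0,0,0,0, 0.83,0,0,0,0, 0.83,0,0,5,0, 0.83,0,0,5,0, 0.83,0,0,5,0, 0.83,0,0,5,0, 0.83,0,0,0,0, 0.83,0,0,0,0, 0.83,0,0,0,0, 0.83,0,0,0,0]'
python3 - <<'E'
from h import *
from bench import snapshot,bot
a=snapshot("wrist")[:,:,::-1];b=snapshot("side")[130:240,195:342,::-1]
cv2.imwrite("pics/w6.png",np.hstack([cv2.resize(a[150:400,150:420],(400,370)),cv2.resize(b,(400,370),interpolation=2)]))
E
```

```text
t: 10.88
tool_pos: [0.5206, 0.1115, 0.1395]
ee_rot: [0.764, 0.645, -0.0, 0.0]
wrist_force: [-0.5, -2.1, 1.3]
opening: 0.914
gripper_force: 1.4
```

View pics/w6.png

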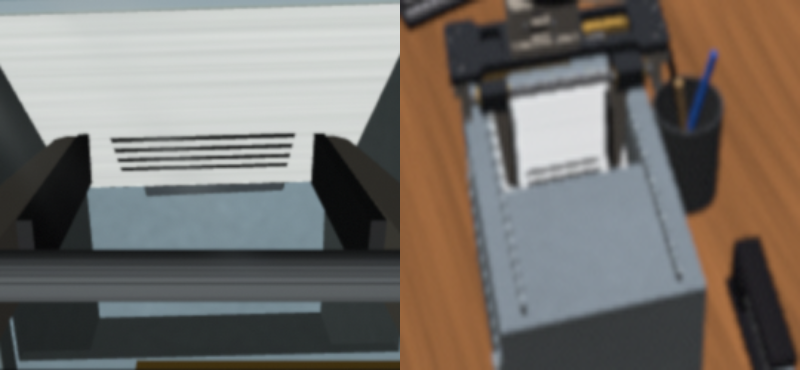

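The drive has left the tray. A dark strip about 93 px wide shows inside the box below the flap's edge, at crop (145..283, 190). I'll check that it is the drive on the floor.

```bash
python3 - <<'E'
from h import *
r=np.array([[.9908,-.1356],[.1356,.9908]]);c=np.array([.5132,.0602]);m=camera_model("wrist")
for z in(.022,.06,.1,.14):print(z,[(r@(ray("wrist",p,z,m)[:2]-c)*1000).round(1).tolist() for p in((247.9,279.5),(341,278))])
E
```

```text
0.022 [[-39.8, -20.1], [50.5, -21.5]]
0.06 [[-34.4, -1.1], [44.0, -2.2]]
0.1 [[-28.6, 19.0], [37.3, 18.0]]
0.14 [[-22.9, 39.1], [30.5, 38.3]]
```

```bash
python3 -m jog '[0.83,0,0,3,0, 0.83,0,0,2,0, 0.83,0,0,0,0, 0.83,0,0,0,0]'
python3 - <<'E'
from h import *
from bench import snapshot,bot
m=camera_model("wrist");a=snapshot("wrist")[:,:,::-1];cv2.imwrite("pics/w7.png",a)
b=np.clip(a[225:385,190:390].astype(float)*1.5,0,255).astype(np.uint8)
cv2.imwrite("pics/w7c.png",cv2.resize(b,(800,600)))
E
```

```text
t: 11.48
tool_pos: [0.5209, 0.1121, 0.1347]
ee_rot: [0.764, 0.645, 0.0, 0.0]
wrist_force: [0.2, 0.1, 3.5]
opening: 0.915
gripper_force: 1.4
```

View pics/w7c.png

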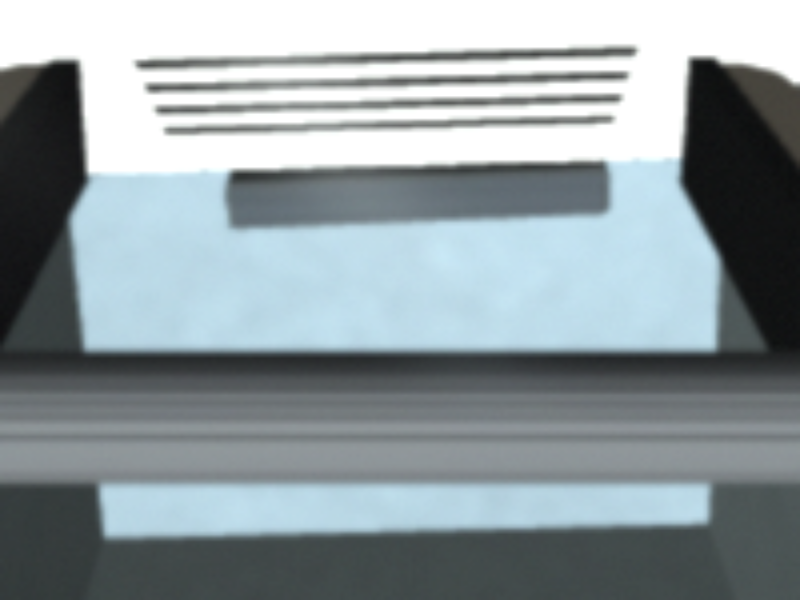

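```bash
python3 - <<'E'
from h import *
r=np.array([[.9908,-.1356],[.1356,.9908]]);c=np.array([.5132,.0602]);m=camera_model("wrist")
f=lambda q,z:(r@(ray("wrist",(190+q[0]*.25,225+q[1]*.2667),z,m)[:2]-c)*1000).round(1).tolist()
print("cam",m["position"])
for z in(.01,.022,.05,.08):print(z,"floor",f((85,350),z),f((718,350),z),"far",f((104,538),z),f((710,524),z),"drive",f((229,228),z),f((608,213),z))
E
```

```text
cam [0.53183991 0.18371165 0.30533405]
0.01 floor [-81.0, -65.7] [81.8, -71.0] far [-81.5, -126.9] [81.5, -127.5] drive [-41.7, -30.0] [53.0, -28.7]
0.022 floor [-77.6, -57.9] [78.5, -63.0] far [-78.1, -116.7] [78.3, -117.2] drive [-39.9, -23.7] [50.9, -22.5]
0.05 floor [-69.8, -39.8] [70.9, -44.4] far [-70.2, -92.8] [70.7, -93.3] drive [-35.8, -9.0] [46.1, -7.9]
0.08 floor [-61.4, -20.5] [62.8, -24.5] far [-61.7, -67.2] [62.6, -67.7] drive [-31.4, 6.7] [40.8, 7.7]
```

The floor checks out (±81.5 mm wide at z = 0.01). The drive's 80 mm wide face appears at z of about 0.055, so it is standing on its long side on the floor, with its origin near 0.034. That is well below 0.08 and clear of the flap's arc, so I retreat straight up.

```bash
python3 -m jog '[0.83,0,0,-8,0, 0.83,0,0,-8,0, 0.83,0,0,-8,0, 0.83,0,0,-8,0, 0.83,0,0,-8,0, 0.83,0,0,-12,0, 0.83,0,0,-20,0, 0.83,0,0,-40,0, 0.83,0,0,-40,0, 0.83,0,0,0,0, 0.83,0,0,0,0, 0.83,0,0,0,0, 0.83,0,0,0,0, 0.83,0,0,0,0, 0.83,0,0,0,0, 0.83,0,0,0,0, 0.83,0,0,0,0]'
python3 - <<'E'
from h import *
from bench import snapshot
for n in("scene","side"):
    a=cv2.imread(f"pics/{n}0.png");b=snapshot(n)[:,:,::-1];cv2.imwrite(f"pics/{n}9.png",b)
    pts={"stamp":(306,284),"stapler":(329,226),"cup":(301,175)} if n=="side" else {"stamp":(240,195),"stapler":(247,260),"cup":(307,298)}
    for k,(x,y) in pts.items():
        s=np.s_[y-18:y+18,x-14:x+14];print(n,k,np.abs(a[s].astype(int)-b[s]).mean().round(1))
m=camera_model("wrist");im=snapshot("wrist")[:,:,::-1];g=cv2.cvtColor(im,cv2.COLOR_BGR2HSV);r=np.array([[.9908,-.1356],[.1356,.9908]]);c=np.array([.5132,.0602])
for q in cv2.findContours(((g[:,:,2]>190)&(g[:,:,1]<40)).astype(np.uint8),cv2.RETR_EXTERNAL,1)[0]:
    if cv2.contourArea(q)>2000:print(cv2.boundingRect(q),cv2.minAreaRect(np.array([r@(ray("wrist",p,.18,m)[:2]-c)*1000 for p in q[:,0]],np.float32)))
E
```

```text
t: 13.65
tool_pos: [0.5207, 0.1119, 0.2866]
ee_rot: [0.764, 0.645, 0.0, 0.0]
wrist_force: [0.2, -0.1, 0.4]
opening: 0.914
gripper_force: 0.0
scene stamp 2.0
scene stapler 2.2
scene cup 2.3
side stamp 1.3
side stapler 1.3
side cup 1.3
(212, 137, 146, 127) ((-0.15226364135742188, 58.01972579956055), (110.95277404785156, 121.475830078125), 89.8666000366211)
(69, 85, 69, 67) ((-147.81622314453125, 133.6595916748047), (51.59728240966797, 29.320138931274414), 34.82466125488281)
```

The flap measures flush and shut (111 × 121.5 mm in the tray plane), the neighbours haven't moved and the robot is clear, so I hand in.

```bash
python3 -c "
from bench import ticket
print(ticket.finish_job())"
```

```text
the job is handed in; nothing more can be done
None
```

The drive is on the box floor with the flap shut, and the job is handed in with no verdict shown; since the tool can't tilt, I held the flap with both fingers and slid the drive off by its sides, letting go just past the tray edge, not one finger for each as you asked.

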